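# Shake out the housing with the loose ball

### The arm

A 6-joint arm with a two-finger parallel gripper is mounted at the origin on a cart in front of the work surface, level with it; the furniture and walls round the work are solid. World frame = base frame: x ahead of the robot, y to its left, z up, the work surface at z = 0. Lengths are in m, angles in rad, forces in N, time in s.
With the tool pointing down it reaches from about 0.35 to 0.85 m from the base axis. Payload 8.1 kg.
Tool frame: the origin (TCP) lies midway between the tips of the shut fingers; the grasp point (between the pads) lies 19 mm behind it; z points along the fingers, y is the direction in which the jaws open and shut (so a half turn about z gives the same grasp; the last joint's range is limited). The gripper opens to 93 mm and grips with 3 to 60 N. Pads are 15 mm wide; open, the fingers measure 128 mm over their backs; the gripper's body (75 mm by 188 mm) begins 65 mm behind the grasp point.
Start: joints at [-1.398, 0.13, 1.488, -0, 1.523, -0.085], TCP at [0.153, -0.58, 0.219] pointing down, gripper open.
Joint ranges: [-2.96, 2.96], [-0.89, 2.26], [0.02, 2.5], [-1.34, 4.48], [0, 2.73], [-2.66, 2.66]. Speed limits (rad/s): [2.39, 2.39, 2.79, 3.14, 3.14, 3.14].

### API

Orientations are given as a unit quaternion [w, x, y, z].
In Python, from station import read_state, snapshot, calibration, hand_in, cut_out, place_of gives the robot as it stands.
- The arm moves only by the shell command python3 -m jog 'ROWS'. ROWS is JSON, a list of rows, each an object with "jaw": the finger opening in mm, from 0 to 93; "xyz": the shift along the tool's x, y, z in mm, a list of three; "roll": the turn about the tool's z in degrees. A call has 1 to 20 rows; each row is the pose to reach, as a shift and turn from the pose commanded when the call began, along the tool's axes at that moment; what a row does not reach only later rows make up. A row lasts 1/10 s, in which the tool goes at most 50 mm and 8.59 degrees, less where a joint would pass 70% of its speed; a pose out of reach is approached as far as the arm can. A call with a gripper value outside its range is refused whole. The fingers move at their own pace and stop on an object; the grip force is fixed at half the most. Time passes only in rows, so rows that repeat a pose let the fingers close. It gives the time, the measured TCP pose, the force and the opening at its end, in the units of the state.
- read_state(): the state, without advancing time (a new reading comes with each control period).
- snapshot(name): name is "side" or "top" or "wrist"; returns the picture (480x640x3 uint8, red, green, blue); there is no depth.
- calibration(name): a dict with "fx", "fy", "cx", "cy" (pixels), "world_to_cam" (4x4, takes a point from world to camera coordinates); the wrist camera has in their place "tool_from_camera" (4x4, takes a point from camera to tool coordinates, whose origin is the TCP and whose axes are the flange's). Camera axes: x right, y down, z forward; pixel columns grow to the right and rows downward; lengths in m; the calibration is good to about 2 mm. A picture is of the moment at which its call begins: read the wrist's pose just before it. calibration takes no time and is no camera call.
- hand_in(): hands the job in, once; it reports no verdict.
Trained networks look in the newest picture that a camera, given by its name, has taken for a name from the list of things; names that differ only in an ending like _2 or _b are one class to them, and where a whole thing is asked for, a point or a joint stands for the part that bears it (a point fixed in the world has none). Each returns a list of dicts, best first, with "p" (0 to 1); they miss things now and then, are a little off and sometimes report something else, mostly with a low value. They report only what shows in the picture. A call takes as long as a camera call.
- cut_out(camera, target): "mask" (480x640 bool, what is visible of it) and "at" ([column, row] in pixels, amid what is visible of it).
- place_of(camera, target): "at" ([column, row] in pixels: a listed point, or the origin of a listed thing).
The state is a dict: "time": time; "qpos": joint angles; "qd": joint speeds; "joint_torque": joint torques, N m; "tool_pos": TCP position; "tcp_rot": TCP orientation; "contact_force": force on the tool from outside, world axes, zero at the start; "wrist_torque": the same for the moment, N m; "grip_width": finger opening in m.
Only numpy, scipy, OpenCV 4.12 (cv2) and the standard library are available. Lean on these libraries where they do the work, as an engineer would, in place of code of your own. Each camera call takes 0.05 s, during which the arm holds its last target. There are 200 camera calls.

### The job

One of the three identical closed housings in the leaning rack has a steel ball loose inside it. Take housings out, shake or rock them to and fro lengthwise to find the one in which the ball knocks from end to end, and stand that one upright in the red tray; the other two must be fully home in the pockets they came from. Do not push away or tip the dropper bottle, the post holder or the mug.

Things in the scene. Friction and masses are not known exactly. Their poses are not given: they have to be found in the camera images.
- rack: fixed white and grey rack, base 130 (x) x 270 (y) mm, origin at the centre of its underside; -x faces the robot. Three pockets at y = +100, 0, -100 mm lean 25 degrees, mouths up and towards -x. Pocket floor centre at x = 6, z = 36 mm; inside 112 x 52 mm; front wall 40 mm high along the lean, the others 28 mm with flared lips; housings are 54 mm apart
- rack_lean (a point): the middle pocket's floor centre; its z axis is the lean of all three pockets: out of the pockets, upwards and towards the rack's -x
- tray: shallow red open tray, fixed, 138 (x) x 160 (y) x 30 mm, walls and floor 4 mm; origin at the centre of its underside, on the table. Two tall monitors stand close behind rack and tray, their screens at about x = 0.6 m: keep hand and wrist clear of them
- housing_1: closed blue box with an aluminium cap (brass socket on it), 105 (x) x 46 (y) x 75 mm (z), 0.19 to 0.48 kg without a ball. Origin: centre of the underside, z up to the cap, -x end has a little window. Grasp across y near the cap. At the start z leans 25 degrees from vertical towards the rack's -x. Any of the three may hold the ball
- housing_2: closed blue box with an aluminium cap (brass socket on it), 105 (x) x 46 (y) x 75 mm (z), 0.19 to 0.48 kg without a ball. Origin: centre of the underside, z up to the cap, -x end has a little window. Grasp across y near the cap. At the start z leans 25 degrees from vertical towards the rack's -x. The ball: 34 mm, 160 g, runs 62 mm along x inside
- housing_3: closed blue box with an aluminium cap (brass socket on it), 105 (x) x 46 (y) x 75 mm (z), 0.19 to 0.48 kg without a ball. Origin: centre of the underside, z up to the cap, -x end has a little window. Grasp across y near the cap. At the start z leans 25 degrees from vertical towards the rack's -x. Moving end to end, it shifts the moment 0.097 N m
- dropper: amber dropper bottle, 33 mm across, 102 mm high, loose, standing between rack and tray; origin at the centre of its underside; leave it alone
- post_holder: black post holder with square foot, 50 x 54 x 61 mm, loose, standing between rack and tray nearer the robot; origin near the centre of its underside; leave it alone
- mug: orange mug, 81 x 113 x 101 mm, loose, at the robot's right; origin at its underside; leave it alone

How it is judged:
On the way:
1. the housing with the ball, taken out of its pocket, is shaken or rocked so that the ball runs over and touches its far (+x) end wall (((distance of housing_1 from where it was at the start of the episode above 0.06 m and contact force between housing_1_c2 and anything else above 0.03 N) or (distance of housing_2 from where it was at the start of the episode above 0.06 m and contact force between housing_2_c2 and anything else above 0.03 N) or (distance of housing_3 from where it was at the start of the episode above 0.06 m and contact force between housing_3_c2 and anything else above 0.03 N))).
At the end, for the whole second after the job is handed in: The housing that holds the ball stands upright (within 7 degrees) on the floor of the red tray, its middle within 30 mm (x) and 65 mm (y) of the tray's middle; the other two are in the pockets they started in, within 10 mm of where they began and leaning with the pocket within 6 degrees; all at rest (((contact force between housing_1_c0 and anything else above 0.2 N and (x of housing_1 in the frame of tray between -0.03 and 0.03 m and y of housing_1 in the frame of tray between -0.065 and 0.065 m and z of housing_1 in the frame of tray below 0.012 m and angle between housing_1's own z axis and vertical below 0.12 rad and linear speed of housing_1 below 0.02 m/s) and (distance of housing_2 from where it was at the start of the episode below 0.01 m and angle between the z axis of housing_2 and the z axis of rack_lean, either way round below 0.1 rad and linear speed of housing_2 below 0.02 m/s) and (distance of housing_3 from where it was at the start of the episode below 0.01 m and angle between the z axis of housing_3 and the z axis of rack_lean, either way round below 0.1 rad and linear speed of housing_3 below 0.02 m/s)) or (contact force between housing_2_c0 and anything else above 0.2 N and (x of housing_2 in the frame of tray between -0.03 and 0.03 m and y of housing_2 in the frame of tray between -0.065 and 0.065 m and z of housing_2 in the frame of tray below 0.012 m and angle between housing_2's own z axis and vertical below 0.12 rad and linear speed of housing_2 below 0.02 m/s) and (distance of housing_1 from where it was at the start of the episode below 0.01 m and angle between the z axis of housing_1 and the z axis of rack_lean, either way round below 0.1 rad and linear speed of housing_1 below 0.02 m/s) and (distance of housing_3 from where it was at the start of the episode below 0.01 m and angle between the z axis of housing_3 and the z axis of rack_lean, either way round below 0.1 rad and linear speed of housing_3 below 0.02 m/s)) or (contact force between housing_3_c0 and anything else above 0.2 N and (x of housing_3 in the frame of tray between -0.03 and 0.03 m and y of housing_3 in the frame of tray between -0.065 and 0.065 m and z of housing_3 in the frame of tray below 0.012 m and angle between housing_3's own z axis and vertical below 0.12 rad and linear speed of housing_3 below 0.02 m/s) and (distance of housing_1 from where it was at the start of the episode below 0.01 m and angle between the z axis of housing_1 and the z axis of rack_lean, either way round below 0.1 rad and linear speed of housing_1 below 0.02 m/s) and (distance of housing_2 from where it was at the start of the episode below 0.01 m and angle between the z axis of housing_2 and the z axis of rack_lean, either way round below 0.1 rad and linear speed of housing_2 below 0.02 m/s)))); the robot touches nothing.
It fails at once if the dropper bottle is pushed more than 25 mm or tipped (distance of dropper from where it was at the start of the episode above 0.025 m or angle between dropper's own z axis and vertical above 0.35 rad).
It fails at once if the post holder is pushed more than 25 mm or tipped (distance of post_holder from where it was at the start of the episode above 0.025 m or angle between post_holder's own z axis and vertical above 0.35 rad).
It fails at once if the mug is pushed more than 25 mm or tipped (distance of mug from where it was at the start of the episode above 0.025 m or angle between mug's own z axis and vertical above 0.35 rad).
It also fails if it takes over 72 s, if anything falls off the work surface, if the arm or the gripper's body presses on something with over 40 N, if the wrist force passes 120 N, or if a joint passes its speed limit or range.

## Working session

There is one attempt and no reset: what is moved stays moved. The work goes in short steps, Python scripts to look and compute and a shell command to move; the robot and the scene stay as the last step left them, time stands still between calls to the robot, and variables do not carry over. Pictures are saved under pics/ and viewed, about 8 in all and at most 12, crops included, and the job is handed in when it is done.

```bash
mkdir -p pics; ls; cat > h.py <<'E'
import numpy as np, cv2
from station import *
from scipy.spatial.transform import Rotation as R
def cam(n, st=None):
    c=calibration(n); K=np.array([[c['fx'],0,c['cx']],[0,c['fy'],c['cy']],[0,0,1]])
    if 'world_to_cam' in c: W=np.array(c['world_to_cam'])
    else:
        st=st or read_state(); T=np.eye(4); q=st['tcp_rot']; T[:3,:3]=R.from_quat([q[1],q[2],q[3],q[0]]).as_matrix(); T[:3,3]=st['tool_pos']
        W=np.linalg.inv(T@np.array(c['tool_from_camera']))
    return K,W
def proj(n,P,st=None):
    K,W=cam(n,st); P=np.atleast_2d(P); p=(W[:3,:3]@P.T).T+W[:3,3]; p=(K@p.T).T; return p[:,:2]/p[:,2:]
def ray(n,uv,z,st=None):
    K,W=cam(n,st); d=W[:3,:3].T@np.linalg.inv(K)@np.array([uv[0],uv[1],1]); o=-W[:3,:3].T@W[:3,3]; return o+d*(z-o[2])/d[2]
def save(n,name):
    im=snapshot(n); cv2.imwrite('pics/'+name,im[:,:,::-1]); return im
E
python3 - <<'E'
from h import *
for n in('side','top'):
    save(n,n+'0.png')
    for t in('rack','rack_lean','tray','housing_1','dropper','post_holder','mug'):
        for r in place_of(n,t)[:3]:
            print(n,t,round(r['p'],2),np.round(r['at']),ray(n,r['at'],0).round(3))
    K,W=cam(n); print((-W[:3,:3].T@W[:3,3]).round(3))
print(read_state())
E
```

```text
pics
side rack 0.96 [328. 242.] [ 0.476 -0.215  0.   ]
side rack_lean 0.53 [226. 367.] [0.505 0.264 0.   ]
side tray 0.67 [225. 372.] [0.502 0.274 0.   ]
side housing_1 0.92 [324. 229.] [ 0.509 -0.276  0.   ]
side housing_1 0.78 [303. 247.] [ 0.527 -0.168  0.   ]
side housing_1 0.72 [338. 212.] [ 0.505 -0.384 -0.   ]
side dropper 0.57 [278. 288.] [0.516 0.013 0.   ]
side post_holder 0.91 [311. 294.] [0.438 0.006 0.   ]
side mug 0.73 [358. 188.] [ 0.493 -0.559  0.   ]
[0.119 0.776 0.657]
top rack 0.77 [349. 239.] [ 0.496 -0.23   0.   ]
top rack_lean 0.55 [351. 239.] [ 0.498 -0.236  0.   ]
top tray 0.76 [192. 238.] [0.5   0.274 0.   ]
top housing_1 0.94 [382. 245.] [ 0.478 -0.337  0.   ]
top housing_1 0.83 [321. 233.] [ 0.515 -0.139  0.   ]
top housing_1 0.7 [351. 241.] [ 0.49  -0.236  0.   ]
top dropper 0.4 [274. 233.] [0.515 0.011 0.   ]
top post_holder 0.55 [277. 256.] [0.442 0.001 0.   ]
top mug 0.6 [276. 233.] [0.517 0.005 0.   ]
[ 0.368 -0.12   1.426]
{'time': 0.8, 'qpos': array([-1.39841368e+00,  1.30356843e-01,  1.48820291e+00, -1.11561032e-05,
        1.52300138e+00, -8.54247765e-02]), 'qd': array([-0.00250596, -0.00112755, -0.00033404,  0.00131761,  0.00051373,
        0.00059752]), 'joint_torque': array([ 3.61521852e-03, -5.59698200e+01, -4.92029536e+01,  7.72010093e-02,
        2.22142244e-02, -6.69453506e-07]), 'tool_pos': array([ 0.15298088, -0.58017625,  0.21865942]), 'tcp_rot': array([ 1.59884889e-05,  9.91703380e-01,  1.28547293e-01, -4.88135555e-06]), 'contact_force': array([0.68583239, 0.00652045, 0.21171091]), 'wrist_torque': array([-0.00851352, -0.04209161, -0.01018868]), 'grip_width': 0.09319752182855173}
```

```bash
python3 -m jog --help 2>&1 | head -20
```

```text
invalid input: not JSON, or not a number
```

View pics/side0.png

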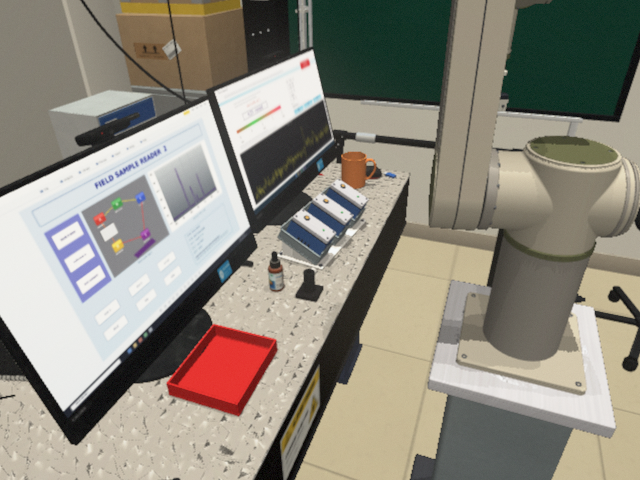

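View pics/top0.png

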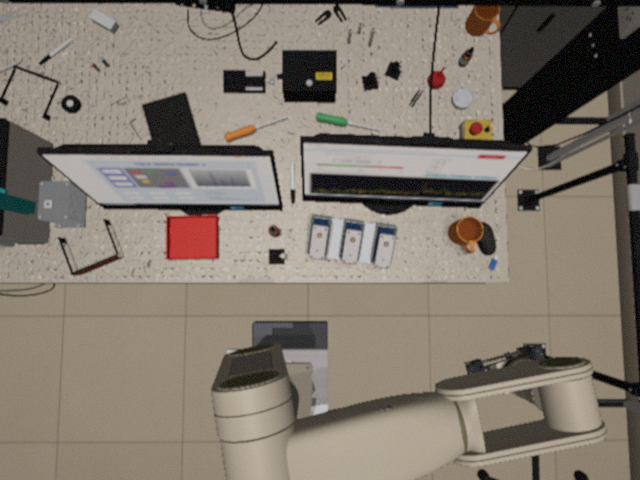

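The pictures show the rack yawed by about -10° in the top view near (351,240), with the tray at (192,238). The post holder is at (277,256) and the dropper at (274,232). Next I'll fit the rack and tray poses.

```bash
cat > fit.py <<'E'
from h import *
from scipy.optimize import least_squares
import json
def rk(p,L): 
    c,s=np.cos(p[2]),np.sin(p[2]); L=np.atleast_2d(L)
    return np.c_[p[0]+c*L[:,0]-s*L[:,1], p[1]+s*L[:,0]+c*L[:,1], L[:,2]]
E
python3 - <<'E'
from fit import *
obs={'side':[[303,247],[324,229],[338,212]],'top':[[321,233],[351,241],[382,245]]}
for n in obs:
    import cv2
    snapshot(n); r=[x for x in place_of(n,'housing_1') if x['p']>.5][:3]; c=sorted([list(x['at']) for x in r],key=lambda a:a[0])
    print(n,np.round(c,1)); obs[n]=c if len(c)==3 else obs[n]
L=[[.006,.1,.036],[.006,0,.036],[.006,-.1,.036]]
for use in(['top'],['side'],['top','side']):
    f=lambda p:np.concatenate([(proj(n,rk(p,L))-obs[n]).ravel() for n in use])
    s=least_squares(f,[.49,-.23,-.15],loss='soft_l1'); print(use,s.x.round(4),f(s.x).round(1))
# masks: cap-top / rack silhouette; tray mask
for n in('side','top'):
    m=cut_out(n,'tray')[0]['mask']; ys,xs=np.nonzero(m); 
    q=cv2.minAreaRect(np.c_[xs,ys].astype(np.float32)); print(n,q,[ray(n,c,.03).round(3) for c in cv2.boxPoints(q)])
    im=snapshot(n).copy(); 
    for y in(.1,0,-.1):
        C=np.array([[sx*.0525,y+sy*.023] for sx,sy in((-1,-1),(1,-1),(1,1),(-1,1))]); a=np.radians(25)
        for h in(0,.075):
            w=np.c_[.006+C[:,0]*np.cos(a)-h*np.sin(a),C[:,1],.036+C[:,0]*np.sin(a)+h*np.cos(a)]
            cv2.polylines(im,[proj(n,rk(s.x,w)).round().astype(int)],True,(255,0,0),1)
    b=[[sx*.065,sy*.135,0] for sx,sy in((-1,-1),(1,-1),(1,1),(-1,1))]
    cv2.polylines(im,[proj(n,rk(s.x,b)).round().astype(int)],True,(0,255,0),1)
    u,v=proj(n,rk(s.x,[0,0,.05]))[0].astype(int); c=im[v-60:v+60,u-80:u+80,::-1]; cv2.imwrite(f'pics/ov_{n}.png',cv2.resize(c,None,fx=3,fy=3))
cv2.imwrite('pics/ov.png',np.vstack([cv2.resize(cv2.imread(f'pics/ov_{n}.png'),(400,300)) for n in('side','top')]))
E
```

```text
side [[305.9 247.5]
 [323.  227.2]
 [338.6 211.3]]
top [[321.5 233.3]
 [352.9 240.9]
 [380.4 245.2]]
['top'] [ 0.4856 -0.2362 -0.1934] [-0.5  0.3 -0.6 -1.2  3.2  0.6]
['side'] [ 0.4847 -0.2208 -0.0896] [ 0.  -1.   0.2  0.7 -0.2  0.3]
['top', 'side'] [ 0.4853 -0.2277 -0.1396] [-3.6  2.  -3.4 -1.1  0.6 -1.  -0.8 -3.   0.9 -0.6  2.  -0.6]
side ((221.97146606445312, 367.1916809082031), (80.33142852783203, 100.4142837524414), 30.256441116333008) [array([0.564, 0.37 , 0.03 ]), array([0.606, 0.142, 0.03 ]), array([0.418, 0.201, 0.03 ]), array([0.415, 0.398, 0.03 ])]
top ((192.0, 237.0), (45.99999237060547, 53.99999237060547), 90.0) [array([0.573, 0.353, 0.03 ]), array([0.573, 0.183, 0.03 ]), array([0.428, 0.18 , 0.03 ]), array([0.428, 0.349, 0.03 ])]
```

View pics/ov.png

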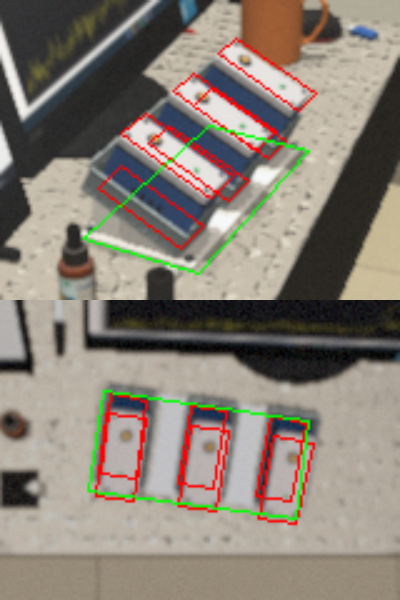

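The overlay matches the rack and housings to within a few mm. Now I'll move above the middle of the rack for a close look.

```bash
python3 -m jog '[{"jaw":80,"xyz":[396,-260,-100],"roll":23},{"jaw":80,"xyz":[396,-260,-100],"roll":23},{"jaw":80,"xyz":[396,-260,-100],"roll":23},{"jaw":80,"xyz":[396,-260,-100],"roll":23},{"jaw":80,"xyz":[396,-260,-100],"roll":23},{"jaw":80,"xyz":[396,-260,-100],"roll":23},{"jaw":80,"xyz":[396,-260,-100],"roll":23},{"jaw":80,"xyz":[396,-260,-100],"roll":23},{"jaw":80,"xyz":[396,-260,-100],"roll":23},{"jaw":80,"xyz":[396,-260,-100],"roll":23},{"jaw":80,"xyz":[396,-260,-100],"roll":23},{"jaw":80,"xyz":[396,-260,-100],"roll":23}]'
python3 - <<'E'
from fit import *
st=read_state(); print(st['time'],st['tool_pos'],st['qd'].round(2), calibration('wrist'))
save('wrist','w1.png')
for r in place_of('wrist','housing_1')[:4]: print(r['p'],np.round(r['at']),ray('wrist',r['at'],.036,st).round(4))
E
```

```text
time: 2.4
tool_pos: [0.4699, -0.2273, 0.3187]
tcp_rot: [0.0, 0.997, -0.071, -0.0]
contact_force: [0.1, 1.0, -0.8]
grip_width: 0.0798
2.4 [ 0.46991696 -0.22734488  0.31870424] [-0.04 -0.    0.02 -0.01  0.   -0.01] {'fx': 343.91708972349016, 'fy': 343.91708972349016, 'cx': 322.3444129827219, 'cy': 242.991077009635, 'tool_from_camera': array([[ 6.15961144e-04, -9.63951054e-01, -2.66078908e-01,
         7.44633737e-02],
       [ 9.99999202e-01,  3.00235243e-04,  1.22726215e-03,
        -3.16706235e-04],
       [-1.10313438e-03, -2.66079452e-01,  9.63950470e-01,
        -1.66148813e-01],
       [ 0.00000000e+00,  0.00000000e+00,  0.00000000e+00,
         1.00000000e+00]])}
0.98 [243. 182.] [ 0.516  -0.1312  0.036 ]
0.77 [400. 183.] [ 0.486 -0.331  0.036]
0.64 [321. 185.] [ 0.4983 -0.2297  0.036 ]
```

View pics/w1.png

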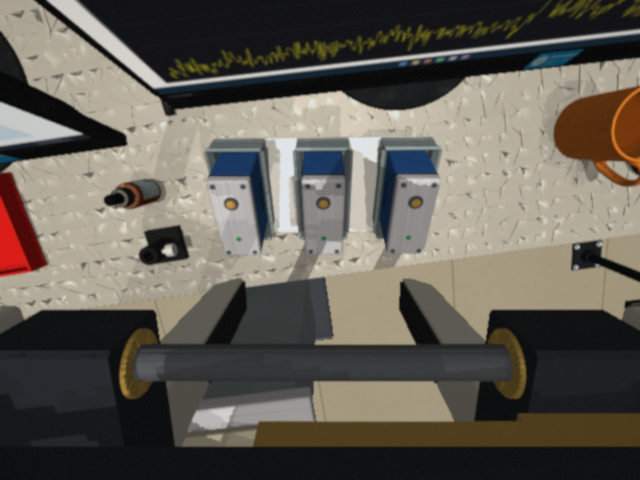

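The wrist view is clear: the brass sockets are at (231,204), (323,203) and (416,203), and the rack is squared to the tool. Next I'll refine the rack pose using the cap outlines.

```bash
cat >> fit.py <<'E'
a=np.radians(25)
def hp(X,Y,Z,y): # housing-local to rack coords, pocket y
    X,Y,Z=map(np.asarray,(X,Y,Z)); return np.c_[.006+X*np.cos(a)-Z*np.sin(a),y+Y,.036+X*np.sin(a)+Z*np.cos(a)]
def fitcaps(im,st,p0):
    caps=[]
    for y in(.1,0,-.1):
        q=proj('wrist',rk(p0,hp([-.06,.06,.06,-.06],[-.03,-.03,.03,.03],[.075]*4,y)),st)
        M=np.zeros(im.shape[:2],np.uint8); cv2.fillConvexPoly(M,q.round().astype(int),255)
        g=((im.min(2)>130)&(M>0)).astype(np.uint8); g=cv2.morphologyEx(g,cv2.MORPH_OPEN,np.ones((5,5)))
        n,l,s,c=cv2.connectedComponentsWithStats(g); i=1+s[1:,4].argmax(); caps.append((s[i,4],c[i]))
    return caps
E
python3 - <<'E'
from fit import *
st=read_state(); im=snapshot('wrist').copy(); ps=[np.array([.494,-.2297,-.148]),np.array([.486,-.2297,-.148])]
for p,col in zip(ps,((255,0,0),(0,255,0))):
    for y in(.1,0,-.1):
        w=rk(p,hp([-.0525,.0525,.0525,-.0525],[-.023,-.023,.023,.023],[.075]*4,y))
        cv2.polylines(im,[(proj('wrist',w,st)*16).round().astype(int)],True,col,1,shift=4)
cv2.imwrite('pics/w2.png',cv2.resize(im[120:280,180:460,::-1],None,fx=2.8,fy=2.8,interpolation=cv2.INTER_CUBIC))
E
```

```text
(no output)
```

View pics/w2.png

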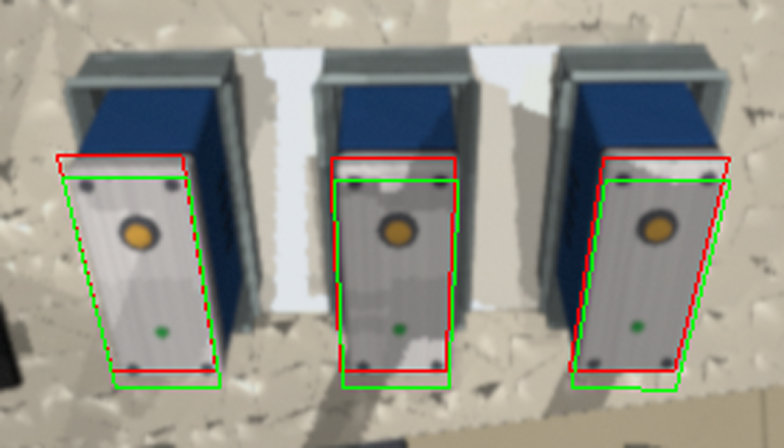

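```bash
python3 -m jog '[{"jaw":80,"xyz":[7,-1,50],"roll":0},{"jaw":80,"xyz":[7,-1,100],"roll":0},{"jaw":80,"xyz":[7,-1,150],"roll":0},{"jaw":80,"xyz":[7,-1,190],"roll":0},{"jaw":80,"xyz":[7,-1,220],"roll":0},{"jaw":80,"xyz":[7,-1,240],"roll":0},{"jaw":80,"xyz":[7,-1,250],"roll":0},{"jaw":80,"xyz":[7,-1,250],"roll":0}]'
python3 -m jog '[{"jaw":30,"xyz":[0,0,0],"roll":0},{"jaw":30,"xyz":[0,0,0],"roll":0},{"jaw":30,"xyz":[0,0,0],"roll":0},{"jaw":30,"xyz":[0,0,0],"roll":0},{"jaw":30,"xyz":[0,0,0],"roll":0}]'
```

```text
time: 3.35
tool_pos: [0.4751, -0.228, 0.0671]
tcp_rot: [-0.001, 0.997, -0.073, -0.001]
contact_force: [-0.2, 0.7, 0.9]
grip_width: 0.0799
time: 3.85
tool_pos: [0.4771, -0.2284, 0.0694]
tcp_rot: [0.001, 0.997, -0.072, 0.0]
contact_force: [0.1, -0.0, 2.7]
grip_width: 0.0457
```

```bash
python3 -m jog '[{"jaw":30,"xyz":[-4,0,-9],"roll":0},{"jaw":30,"xyz":[-13,0,-27],"roll":0},{"jaw":30,"xyz":[-25,0,-54],"roll":0},{"jaw":30,"xyz":[-34,0,-73],"roll":0},{"jaw":30,"xyz":[-42,0,-110],"roll":0},{"jaw":30,"xyz":[-42,0,-150],"roll":0},{"jaw":30,"xyz":[-42,0,-190],"roll":0},{"jaw":30,"xyz":[-42,0,-210],"roll":0},{"jaw":30,"xyz":[-42,0,-210],"roll":0},{"jaw":30,"xyz":[-42,0,-210],"roll":0},{"jaw":30,"xyz":[-42,0,-210],"roll":0}]'
python3 - <<'E'
from h import *
for i in range(4):
    st=read_state(); print(st['time'],st['contact_force'].round(2),st['wrist_torque'].round(3)); im=save('wrist','w3.png')
s=save('side','s3.png'); cv2.imwrite('pics/s3c.png',np.hstack([cv2.resize(s[100:300,230:430],(400,400)),cv2.resize(im,(400,400))])[:,:,::-1])
E
```

```text
time: 4.95
tool_pos: [0.4341, -0.2211, 0.276]
tcp_rot: [-0.001, 0.997, -0.072, -0.002]
contact_force: [-0.1, -1.0, -3.8]
grip_width: 0.0455
4.95 [-0.07 -0.99 -3.79] [ 0.013  0.054 -0.004]
5.0 [-0.71  0.35 -4.26] [ 0.042  0.05  -0.028]
5.05 [ 0.11 -1.   -4.27] [ 0.025  0.038 -0.029]
5.1 [ 0.26 -0.41 -3.9 ] [0.067 0.028 0.024]
```

View pics/s3c.png

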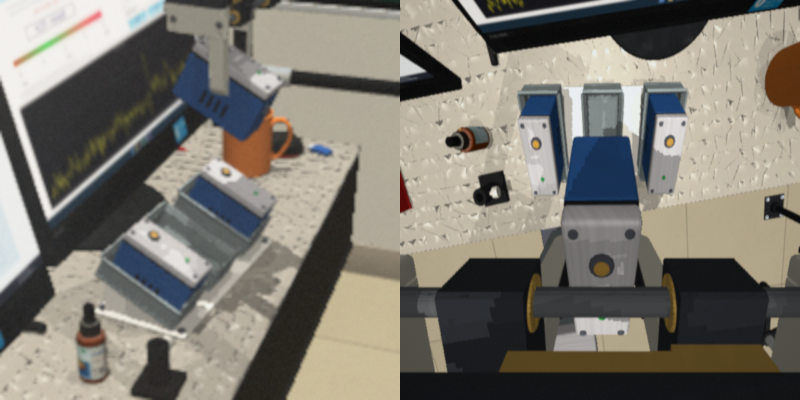

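The middle housing is held with its lean kept; the wrist view shows it at about (600,230) in the right half. Averaging the static moment now, then a shake.

```bash
cat > avg.py <<'E'
from h import *
def avg(n=16):
    F=[];T=[]
    for i in range(n):
        st=read_state(); F.append(st['contact_force']);T.append(st['wrist_torque']); snapshot('top')
    yaw=2*np.arctan2(st['tcp_rot'][2],st['tcp_rot'][1]); T=np.array(T); ty=T[:,1]*np.cos(yaw)-T[:,0]*np.sin(yaw); F=np.array(F)
    print(st['time'],'F',F.mean(0).round(3),'sd',F.std(0).round(2),'T',T.mean(0).round(4),'lengthwise',ty.mean().round(4),'+-',(ty.std()/n**.5).round(4),'lever mm',(1000*ty.mean()/-F[:,2].mean()).round(2))
if __name__=='__main__': avg()
E
python3 avg.py
python3 -m jog '[{"jaw":30,"xyz":[50,0,0],"roll":0},{"jaw":30,"xyz":[0,0,0],"roll":0},{"jaw":30,"xyz":[50,0,0],"roll":0},{"jaw":30,"xyz":[0,0,0],"roll":0},{"jaw":30,"xyz":[50,0,0],"roll":0},{"jaw":30,"xyz":[0,0,0],"roll":0}]'
python3 - <<'E'
from h import *
for i in range(8):
    st=read_state(); print(st['time'],st['tool_pos'].round(4),st['contact_force'].round(2),st['wrist_torque'].round(3)); snapshot('top')
E
```

```text
5.95 F [ 0.067  0.005 -3.815] sd [0.43 0.42 0.56] T [ 0.0235  0.0274 -0.008 ] lengthwise 0.0305 +- 0.0105 lever mm 7.99
time: 6.6
tool_pos: [0.4367, -0.2206, 0.2528]
tcp_rot: [-0.012, 0.997, -0.071, -0.02]
contact_force: [-3.0, 1.2, -8.2]
grip_width: 0.0457
6.6 [ 0.4367 -0.2206  0.2528] [-2.98  1.19 -8.19] [-0.017  0.32   0.018]
6.65 [ 0.4256 -0.2176  0.2575] [-3.55  0.11 -7.92] [ 0.028  0.196 -0.001]
6.7 [ 0.429 -0.219  0.265] [ 0.27 -0.47 -1.92] [-0.015 -0.093 -0.004]
6.75 [ 0.4324 -0.2205  0.2712] [ 0.99 -0.4  -2.31] [-0.024 -0.095  0.004]
6.8 [ 0.4344 -0.2215  0.2758] [ 1.03 -0.78 -2.78] [-0.037 -0.101 -0.011]
6.85 [ 0.4356 -0.2221  0.2788] [-0.36 -0.98 -2.94] [ 0.018 -0.002 -0.01 ]
6.9 [ 0.4362 -0.2223  0.2806] [ 0.75 -0.61 -2.9 ] [-0.011  0.085  0.082]
6.95 [ 0.4364 -0.2224  0.2815] [ 0.62  0.07 -3.78] [ 0.077  0.074 -0.008]
```

```bash
python3 - <<'E'
from h import *
from avg import avg
avg(16)
a=cv2.cvtColor(cv2.imread('pics/w3.png'),cv2.COLOR_BGR2GRAY); im=save('wrist','w4.png'); b=cv2.cvtColor(im,cv2.COLOR_RGB2GRAY)
for (u0,u1,v0,v1) in((270,370,170,250),(270,370,250,330)):
    t=a[v0:v1,u0:u1]; r=cv2.matchTemplate(b[v0-20:v1+20,u0-20:u1+20],t,cv2.TM_CCOEFF_NORMED); print(cv2.minMaxLoc(r)[1::2], 'zero shift = (20,20)')
E
```

```text
7.75 F [ 0.057 -0.141 -3.825] sd [0.44 0.49 0.47] T [ 0.034   0.0386 -0.0076] lengthwise 0.043 +- 0.0051 lever mm 11.25
(0.9653379917144775, (20, 19)) zero shift = (20,20)
(0.9923032522201538, (20, 20)) zero shift = (20,20)
```

No slip, and the lever of 8–11 mm matches an empty box. I'll put it back and take the +y one.

```bash
python3 -m jog '[{"jaw":30,"xyz":[8,0,40],"roll":0},{"jaw":30,"xyz":[8,0,80],"roll":0},{"jaw":30,"xyz":[8,0,120],"roll":0},{"jaw":30,"xyz":[8,0,137],"roll":0},{"jaw":30,"xyz":[8,0,137],"roll":0},{"jaw":30,"xyz":[13,0,147],"roll":0},{"jaw":30,"xyz":[20,0,163],"roll":0},{"jaw":30,"xyz":[27,0,178],"roll":0},{"jaw":30,"xyz":[34,0,193],"roll":0},{"jaw":30,"xyz":[39,0,203],"roll":0},{"jaw":30,"xyz":[42,0,210],"roll":0},{"jaw":30,"xyz":[42,0,210],"roll":0},{"jaw":30,"xyz":[42,0,210],"roll":0}]'
python3 -m jog '[{"jaw":80,"xyz":[0,0,0],"roll":0},{"jaw":80,"xyz":[0,0,0],"roll":0},{"jaw":80,"xyz":[0,0,0],"roll":0},{"jaw":80,"xyz":[0,0,-30],"roll":0},{"jaw":80,"xyz":[0,0,-80],"roll":0},{"jaw":80,"xyz":[0,0,-130],"roll":0},{"jaw":80,"xyz":[0,0,-180],"roll":0},{"jaw":80,"xyz":[0,-50,-220],"roll":0},{"jaw":80,"xyz":[0,-100,-220],"roll":0},{"jaw":80,"xyz":[0,-100,-220],"roll":0},{"jaw":80,"xyz":[0,-100,-220],"roll":0}]'
python3 - <<'E'
from fit import *
st=read_state(); im=save('wrist','w5.png'); p=np.array([.495,-.2297,-.148])
for r in place_of('wrist','housing_1')[:3]: print(r['p'],np.round(r['at']),ray('wrist',r['at'],.036,st).round(4))
im=im.copy()
for y in(.1,0,-.1):
    w=rk(p,hp([-.0525,.0525,.0525,-.0525],[-.023,-.023,.023,.023],[.075]*4,y))
    cv2.polylines(im,[(proj('wrist',w,st)*16).round().astype(int)],True,(255,0,0),1,shift=4)
cv2.imwrite('pics/w5o.png',im[:,:,::-1])
E
```

```text
time: 9.15
tool_pos: [0.4774, -0.2282, 0.0694]
tcp_rot: [0.0, 0.997, -0.072, 0.001]
contact_force: [-0.1, -0.1, -3.7]
grip_width: 0.0458
time: 10.25
tool_pos: [0.4914, -0.1275, 0.2893]
tcp_rot: [0.0, 0.998, -0.07, 0.001]
contact_force: [0.0, -1.2, -1.5]
grip_width: 0.0798
0.74 [489. 193.] [ 0.4855 -0.3314  0.036 ]
0.67 [324. 193.] [ 0.5134 -0.1333  0.036 ]
0.56 [405. 196.] [ 0.4956 -0.2302  0.036 ]
```

View pics/w5o.png

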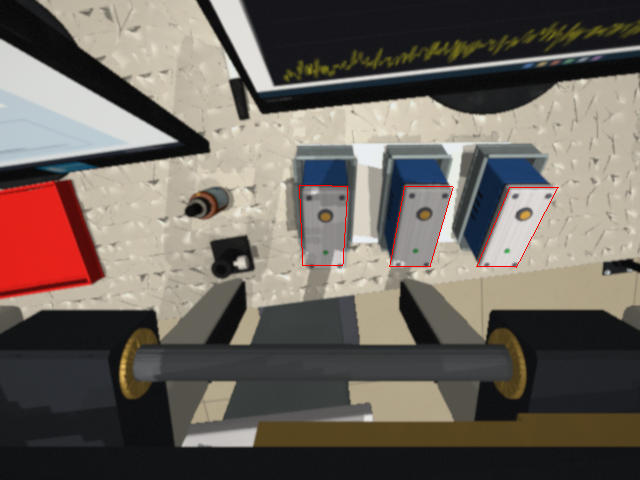

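The middle housing is back home and the outlines match. The arm is over the +y housing, so I'll grasp, lift and weigh it.

```bash
python3 -m jog '[{"jaw":80,"xyz":[0,0,50],"roll":0},{"jaw":80,"xyz":[0,0,100],"roll":0},{"jaw":80,"xyz":[0,0,150],"roll":0},{"jaw":80,"xyz":[0,0,190],"roll":0},{"jaw":80,"xyz":[0,0,210],"roll":0},{"jaw":80,"xyz":[0,0,220],"roll":0},{"jaw":80,"xyz":[0,0,220],"roll":0},{"jaw":30,"xyz":[0,0,220],"roll":0},{"jaw":30,"xyz":[0,0,220],"roll":0},{"jaw":30,"xyz":[0,0,220],"roll":0},{"jaw":30,"xyz":[0,0,220],"roll":0},{"jaw":30,"xyz":[0,0,220],"roll":0}]'
python3 -m jog '[{"jaw":30,"xyz":[-4,0,-9],"roll":0},{"jaw":30,"xyz":[-13,0,-27],"roll":0},{"jaw":30,"xyz":[-25,0,-54],"roll":0},{"jaw":30,"xyz":[-34,0,-73],"roll":0},{"jaw":30,"xyz":[-42,0,-110],"roll":0},{"jaw":30,"xyz":[-42,0,-150],"roll":0},{"jaw":30,"xyz":[-42,0,-190],"roll":0},{"jaw":30,"xyz":[-42,0,-210],"roll":0},{"jaw":30,"xyz":[-42,0,-210],"roll":0},{"jaw":30,"xyz":[-42,0,-210],"roll":0},{"jaw":30,"xyz":[-42,0,-210],"roll":0},{"jaw":30,"xyz":[-42,0,-210],"roll":0}]'
python3 -c "
from avg import *
save('wrist','w6.png');avg(20)"
```

```text
time: 11.55
tool_pos: [0.4915, -0.1294, 0.0695]
tcp_rot: [0.001, 0.997, -0.072, 0.001]
contact_force: [0.7, 0.5, 3.9]
grip_width: 0.0459
time: 12.75
tool_pos: [0.4484, -0.1224, 0.2763]
tcp_rot: [-0.001, 0.997, -0.072, -0.002]
contact_force: [-0.4, -0.3, -3.4]
grip_width: 0.0461
13.75 F [ 0.    -0.009 -3.271] sd [0.56 0.27 0.43] T [0.034  0.0046 0.0066] lengthwise 0.0094 +- 0.0066 lever mm 2.89
```

```bash
python3 -m jog '[{"jaw":30,"xyz":[50,0,0],"roll":0},{"jaw":30,"xyz":[0,0,0],"roll":0},{"jaw":30,"xyz":[50,0,0],"roll":0},{"jaw":30,"xyz":[0,0,0],"roll":0},{"jaw":30,"xyz":[50,0,0],"roll":0},{"jaw":30,"xyz":[0,0,0],"roll":0}]'
python3 - <<'E'
from h import *
from avg import avg
for i in range(8):
    st=read_state(); print(st['time'],st['tool_pos'].round(4),st['contact_force'].round(2),st['wrist_torque'].round(3)); snapshot('top')
avg(16)
E
```

```text
time: 14.4
tool_pos: [0.4497, -0.1223, 0.2499]
tcp_rot: [-0.009, 0.997, -0.072, -0.026]
contact_force: [-6.2, 0.3, -8.2]
grip_width: 0.0458
14.4 [ 0.4497 -0.1223  0.2499] [-6.18  0.26 -8.19] [0.04  0.388 0.005]
14.45 [ 0.4383 -0.1194  0.2552] [-2.42  1.22 -7.23] [0.122 0.219 0.021]
14.5 [ 0.4424 -0.1206  0.2635] [ 0.64 -0.02 -2.37] [ 0.004 -0.104 -0.013]
14.55 [ 0.4463 -0.1218  0.2704] [ 0.74  0.29 -2.36] [ 0.004 -0.123 -0.007]
14.6 [ 0.4487 -0.1226  0.2755] [ 0.48  0.25 -2.1 ] [-0.036 -0.004  0.009]
14.65 [ 0.45   -0.123   0.2788] [-0.57 -0.26 -1.97] [-0.007 -0.021 -0.021]
14.7 [ 0.4506 -0.1233  0.2808] [-0.5  -0.16 -1.78] [ 0.033  0.008 -0.014]
14.75 [ 0.4508 -0.1233  0.2817] [ 0.12 -0.27 -2.92] [0.039 0.012 0.018]
15.55 F [-0.135 -0.213 -3.34 ] sd [0.48 0.46 0.5 ] T [0.03   0.0377 0.0122] lengthwise 0.0416 +- 0.0072 lever mm 12.45
```

Averaging the two readings gives a lever of about 7.7 mm and 0.34 kg, so this one is probably empty. I'll put it back and test the third, two pockets over.

```bash
python3 -m jog '[{"jaw":30,"xyz":[8,0,40],"roll":0},{"jaw":30,"xyz":[8,0,80],"roll":0},{"jaw":30,"xyz":[8,0,120],"roll":0},{"jaw":30,"xyz":[8,0,137],"roll":0},{"jaw":30,"xyz":[8,0,137],"roll":0},{"jaw":30,"xyz":[13,0,147],"roll":0},{"jaw":30,"xyz":[20,0,163],"roll":0},{"jaw":30,"xyz":[27,0,178],"roll":0},{"jaw":30,"xyz":[34,0,193],"roll":0},{"jaw":30,"xyz":[39,0,203],"roll":0},{"jaw":30,"xyz":[42,0,210],"roll":0},{"jaw":30,"xyz":[42,0,210],"roll":0},{"jaw":30,"xyz":[42,0,210],"roll":0}]'
python3 -m jog '[{"jaw":80,"xyz":[0,0,0],"roll":0},{"jaw":80,"xyz":[0,0,0],"roll":0},{"jaw":80,"xyz":[0,0,0],"roll":0},{"jaw":80,"xyz":[0,0,-30],"roll":0},{"jaw":80,"xyz":[0,0,-80],"roll":0},{"jaw":80,"xyz":[0,0,-130],"roll":0},{"jaw":80,"xyz":[0,50,-140],"roll":0},{"jaw":80,"xyz":[0,100,-140],"roll":0},{"jaw":80,"xyz":[0,150,-140],"roll":0},{"jaw":80,"xyz":[0,200,-140],"roll":0},{"jaw":80,"xyz":[0,200,-140],"roll":0},{"jaw":80,"xyz":[0,200,-100],"roll":0},{"jaw":80,"xyz":[0,200,-50],"roll":0},{"jaw":80,"xyz":[0,200,-20],"roll":0},{"jaw":80,"xyz":[0,200,0],"roll":0},{"jaw":80,"xyz":[0,200,0],"roll":0}]'
python3 -m jog '[{"jaw":30,"xyz":[0,0,0],"roll":0},{"jaw":30,"xyz":[0,0,0],"roll":0},{"jaw":30,"xyz":[0,0,0],"roll":0},{"jaw":30,"xyz":[0,0,0],"roll":0},{"jaw":30,"xyz":[0,0,0],"roll":0}]'
python3 -m jog '[{"jaw":30,"xyz":[-4,0,-9],"roll":0},{"jaw":30,"xyz":[-13,0,-27],"roll":0},{"jaw":30,"xyz":[-25,0,-54],"roll":0},{"jaw":30,"xyz":[-34,0,-73],"roll":0},{"jaw":30,"xyz":[-42,0,-110],"roll":0},{"jaw":30,"xyz":[-42,0,-150],"roll":0},{"jaw":30,"xyz":[-42,0,-190],"roll":0},{"jaw":30,"xyz":[-42,0,-210],"roll":0},{"jaw":30,"xyz":[-42,0,-210],"roll":0},{"jaw":30,"xyz":[-42,0,-210],"roll":0},{"jaw":30,"xyz":[-42,0,-210],"roll":0},{"jaw":30,"xyz":[-42,0,-210],"roll":0}]'
python3 -c "
from avg import *
save('wrist','w7.png');avg(20)"
```

```text
time: 16.9
tool_pos: [0.4918, -0.1291, 0.0694]
tcp_rot: [0.0, 0.997, -0.072, 0.001]
contact_force: [-0.4, -1.0, -3.2]
grip_width: 0.0459
time: 18.5
tool_pos: [0.4603, -0.3243, 0.0649]
tcp_rot: [-0.002, 0.997, -0.072, -0.003]
contact_force: [0.7, 0.6, 0.2]
grip_width: 0.08
time: 19.0
tool_pos: [0.4628, -0.3277, 0.0697]
tcp_rot: [0.001, 0.997, -0.072, 0.001]
contact_force: [-0.9, -1.3, 0.5]
grip_width: 0.0457
time: 20.2
tool_pos: [0.42, -0.32, 0.2761]
tcp_rot: [-0.001, 0.997, -0.072, -0.002]
contact_force: [0.3, 0.0, -5.3]
grip_width: 0.0458
21.2 F [-0.154  0.023 -5.241] sd [0.55 0.6  0.51] T [ 0.0398  0.0025 -0.0119] lengthwise 0.0081 +- 0.0061 lever mm 1.55
```

5.24 N means 0.53 kg, which is more than an empty housing can weigh (0.48 kg). The 1.6 mm lever also matches the ball prediction of about 2 mm, so this is the one with the ball. I'll shake it with fuller strokes.

```bash
python3 -m jog '[{"jaw":30,"xyz":[-50,0,0],"roll":0},{"jaw":30,"xyz":[0,0,0],"roll":0},{"jaw":30,"xyz":[50,0,0],"roll":0},{"jaw":30,"xyz":[0,0,0],"roll":0},{"jaw":30,"xyz":[-50,0,0],"roll":0},{"jaw":30,"xyz":[0,0,0],"roll":0},{"jaw":30,"xyz":[50,0,0],"roll":0},{"jaw":30,"xyz":[0,0,0],"roll":0},{"jaw":30,"xyz":[-50,0,0],"roll":0},{"jaw":30,"xyz":[0,0,0],"roll":0},{"jaw":30,"xyz":[50,0,0],"roll":0},{"jaw":30,"xyz":[0,0,0],"roll":0}]'
python3 - <<'E'
from h import *
for i in range(6):
    st=read_state(); print(st['time'],st['tool_pos'].round(4),st['contact_force'].round(2),st['wrist_torque'].round(3)); snapshot('wrist')
b=cv2.cvtColor(save('wrist','w8.png'),cv2.COLOR_RGB2GRAY); a=cv2.imread('pics/w7.png',0)
for (u0,u1,v0,v1) in((270,370,170,250),(270,370,250,330)):
    t=a[v0:v1,u0:u1]; r=cv2.matchTemplate(b[v0-20:v1+20,u0-20:u1+20],t,cv2.TM_CCOEFF_NORMED); print(cv2.minMaxLoc(r)[1::2])
st=read_state(); q=st['tcp_rot']; yaw=2*np.arctan2(q[2],q[1]); D=np.array([.473,.272])-st['tool_pos'][:2]
print(st['tool_pos'],yaw,'tool dx,dy',D@[np.cos(yaw),np.sin(yaw)],D@[np.sin(yaw),-np.cos(yaw)])
E
```

```text
time: 22.45
tool_pos: [0.4287, -0.3223, 0.2626]
tcp_rot: [-0.009, 0.998, -0.07, -0.008]
contact_force: [-5.2, 2.0, -10.3]
grip_width: 0.046
22.45 [ 0.4287 -0.3223  0.2626] [ -5.24   2.02 -10.31] [0.193 0.53  0.024]
22.5 [ 0.4149 -0.3175  0.2625] [-3.11 -1.37 -7.64] [-0.041  0.22   0.07 ]
22.55 [ 0.4164 -0.3181  0.2673] [ 0.2   0.06 -5.07] [ 0.044 -0.071  0.053]
22.6 [ 0.4186 -0.3194  0.272 ] [-0.29 -1.02 -2.35] [0.014 0.058 0.003]
22.65 [ 0.4201 -0.3204  0.2757] [ 0.12  0.26 -3.95] [ 0.002 -0.119  0.022]
22.7 [ 0.4211 -0.3209  0.2784] [ 0.82  0.71 -4.33] [-0.024 -0.009  0.052]
(0.9847296476364136, (20, 20))
(0.983237087726593, (20, 20))
[ 0.42164424 -0.3213565   0.28078793] -0.1436849978575435 tool dx,dy -0.0341368303398423 -0.5945956804258234
```

```bash
python3 -m jog '[{"jaw":30,"xyz":[-2,-30,0],"roll":0},{"jaw":30,"xyz":[-4,-75,0],"roll":-1},{"jaw":30,"xyz":[-7,-125,0],"roll":-2},{"jaw":30,"xyz":[-10,-175,0],"roll":-3},{"jaw":30,"xyz":[-13,-225,0],"roll":-4},{"jaw":30,"xyz":[-16,-275,0],"roll":-5},{"jaw":30,"xyz":[-19,-325,0],"roll":-6},{"jaw":30,"xyz":[-22,-375,0],"roll":-7},{"jaw":30,"xyz":[-25,-425,0],"roll":-8},{"jaw":30,"xyz":[-28,-475,0],"roll":-8},{"jaw":30,"xyz":[-31,-525,0],"roll":-8},{"jaw":30,"xyz":[-33,-570,0],"roll":-8},{"jaw":30,"xyz":[-34,-595,0],"roll":-8},{"jaw":30,"xyz":[-34,-595,0],"roll":-8},{"jaw":30,"xyz":[-34,-595,0],"roll":-8}]'
python3 - <<'E'
from fit import *
st=read_state(); im=save('wrist','w9.png').copy()
for r in place_of('wrist','tray')[:1]: print(r['p'],np.round(r['at']),ray('wrist',r['at'],0,st).round(4))
for sx,sy,z in((.069,.08,.03),(.065,.076,.004)):
    w=np.array([[.502+i*sx,.272+j*sy,z] for i,j in((-1,-1),(1,-1),(1,1),(-1,1))]); cv2.polylines(im,[proj('wrist',w,st).round().astype(int)],True,(0,255,0),1)
cv2.imwrite('pics/w9o.png',im[:,:,::-1])
E
```

```text
time: 24.3
tool_pos: [0.4726, 0.2737, 0.2805]
tcp_rot: [-0.001, 1.0, -0.001, 0.002]
contact_force: [0.3, 0.0, -6.0]
grip_width: 0.0461
```

View pics/w9o.png

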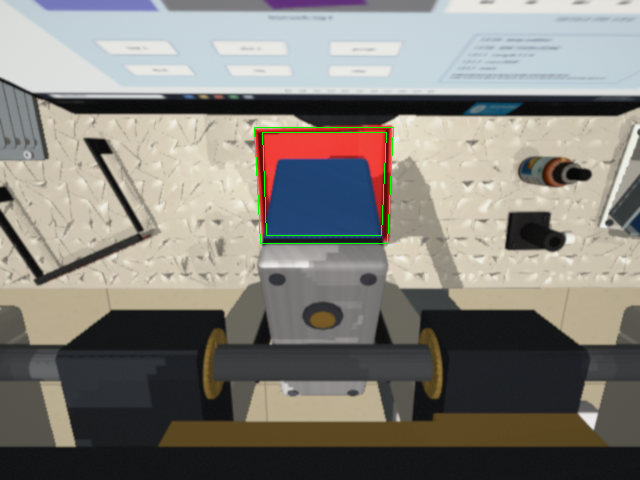

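The projected tray outline (columns 257–392, rows 127–243) fits the red tray closely. I'll lower the housing and rock it upright on its lower edge.

```bash
python3 -m jog '[{"jaw":30,"xyz":[0,0,40],"roll":0},{"jaw":30,"xyz":[0,0,85],"roll":0},{"jaw":30,"xyz":[0,0,130],"roll":0},{"jaw":30,"xyz":[0,0,170],"roll":0},{"jaw":30,"xyz":[0,0,195],"roll":0},{"jaw":30,"xyz":[0,0,208],"roll":0},{"jaw":30,"xyz":[0,0,216],"roll":0},{"jaw":30,"xyz":[0,0,221],"roll":0},{"jaw":30,"xyz":[4,0,223],"roll":0},{"jaw":30,"xyz":[8,0,224],"roll":0},{"jaw":30,"xyz":[12,0,226],"roll":0},{"jaw":30,"xyz":[15,0,228],"roll":0},{"jaw":30,"xyz":[19,0,230],"roll":0},{"jaw":30,"xyz":[22,0,232],"roll":0},{"jaw":30,"xyz":[26,0,235],"roll":0},{"jaw":30,"xyz":[29,0,237],"roll":0},{"jaw":30,"xyz":[29,0,237],"roll":0},{"jaw":30,"xyz":[29,0,237],"roll":0}]'
python3 - <<'E'
from h import *
st=read_state(); print(st['contact_force'].round(2),st['wrist_torque'].round(3),st['tool_pos']); save('side','s10.png'); s=snapshot('side'); cv2.imwrite('pics/s10c.png',cv2.resize(s[230:450,120:360],(720,660))[:600,:,::-1])
E
```

```text
time: 26.2
tool_pos: [0.505, 0.2727, 0.0456]
tcp_rot: [-0.0, 1.0, -0.002, 0.003]
contact_force: [1.8, -4.3, 2.0]
grip_width: 0.0457
[ 1.79 -4.31  2.05] [-1.042 -0.189  0.176] [0.50502122 0.27273887 0.04564885]
```

View pics/s10c.png

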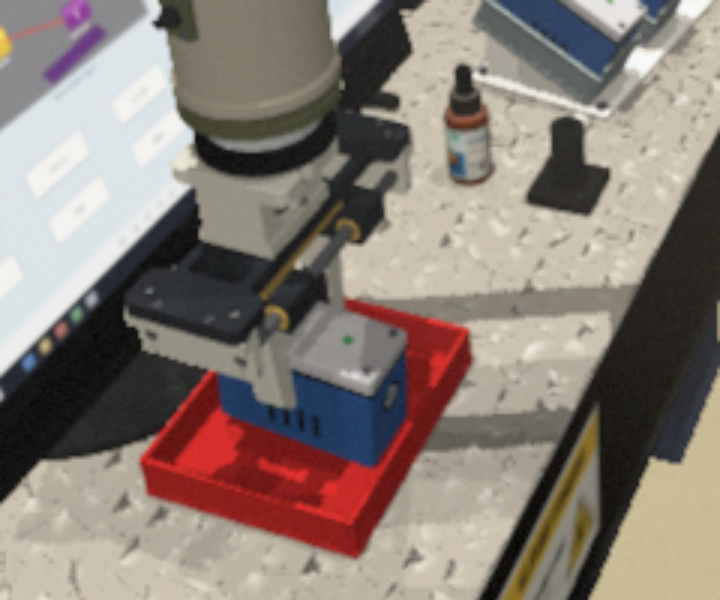

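It stands almost upright in the tray. I'll let it settle flat, regrasp, lift, and shake it level so the ball certainly reaches both ends.

```bash
python3 -m jog '[{"jaw":70,"xyz":[0,0,0],"roll":0},{"jaw":70,"xyz":[0,0,0],"roll":0},{"jaw":70,"xyz":[0,0,0],"roll":0},{"jaw":70,"xyz":[0,0,0],"roll":0},{"jaw":70,"xyz":[0,0,0],"roll":0},{"jaw":30,"xyz":[0,0,0],"roll":0},{"jaw":30,"xyz":[0,0,0],"roll":0},{"jaw":30,"xyz":[0,0,0],"roll":0},{"jaw":30,"xyz":[0,0,0],"roll":0},{"jaw":30,"xyz":[0,0,0],"roll":0}]'
python3 -m jog '[{"jaw":30,"xyz":[0,0,-20],"roll":0},{"jaw":30,"xyz":[0,0,-60],"roll":0},{"jaw":30,"xyz":[-30,0,-100],"roll":0},{"jaw":30,"xyz":[-60,0,-130],"roll":0},{"jaw":30,"xyz":[-60,0,-130],"roll":0},{"jaw":30,"xyz":[-60,0,-130],"roll":0},{"jaw":30,"xyz":[-60,0,-130],"roll":0}]'
python3 -c "
from avg import *
avg(16)"
python3 -m jog '[{"jaw":30,"xyz":[-40,0,0],"roll":0},{"jaw":30,"xyz":[0,0,0],"roll":0},{"jaw":30,"xyz":[50,0,0],"roll":0},{"jaw":30,"xyz":[0,0,0],"roll":0},{"jaw":30,"xyz":[-40,0,0],"roll":0},{"jaw":30,"xyz":[0,0,0],"roll":0},{"jaw":30,"xyz":[50,0,0],"roll":0},{"jaw":30,"xyz":[0,0,0],"roll":0},{"jaw":30,"xyz":[-40,0,0],"roll":0},{"jaw":30,"xyz":[0,0,0],"roll":0},{"jaw":30,"xyz":[50,0,0],"roll":0},{"jaw":30,"xyz":[50,0,0],"roll":0},{"jaw":30,"xyz":[50,0,0],"roll":0},{"jaw":30,"xyz":[50,0,0],"roll":0},{"jaw":30,"xyz":[50,0,0],"roll":0}]'
python3 -c "
from avg import *
avg(16);save('wrist','w11.png');s=snapshot('side')
cv2.imwrite('pics/s11.png',cv2.resize(s[180:400,120:360],(720,660))[:600,:,::-1])"
```

```text
time: 27.3
tool_pos: [0.5012, 0.2728, 0.0416]
tcp_rot: [0.0, 1.0, -0.002, -0.0]
contact_force: [0.2, -0.4, -0.5]
grip_width: 0.0459
time: 28.0
tool_pos: [0.4407, 0.2725, 0.1697]
tcp_rot: [0.001, 1.0, -0.002, -0.001]
contact_force: [0.2, -0.2, -4.8]
grip_width: 0.0461
28.75 F [-0.015 -0.107 -5.042] sd [0.46 0.49 0.34] T [ 0.0126  0.0132 -0.001 ] lengthwise 0.0132 +- 0.0074 lever mm 2.63
time: 30.3
tool_pos: [0.4908, 0.2731, 0.1722]
tcp_rot: [-0.0, 1.0, -0.002, 0.0]
contact_force: [0.0, 0.3, -5.0]
grip_width: 0.0458
31.05 F [-0.11   0.058 -5.389] sd [0.4  0.38 0.49] T [0.0276 0.0722 0.0031] lengthwise 0.0723 +- 0.006 lever mm 13.42
```

View pics/s11.png

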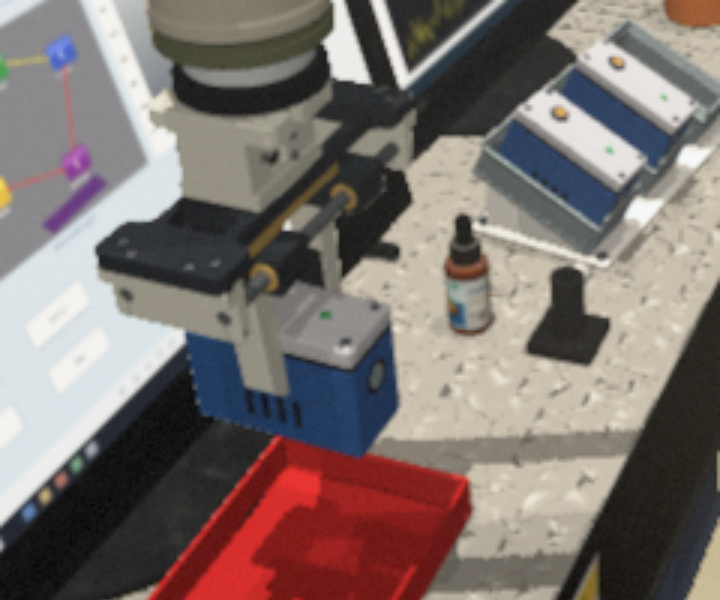

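The moment rose from 0.013 to 0.072 N m, so a ball did move. To confirm it travels the full length, I'll shake once more ending the other way.

```bash
python3 -m jog '[{"jaw":30,"xyz":[-50,0,0],"roll":0},{"jaw":30,"xyz":[-90,0,0],"roll":0},{"jaw":30,"xyz":[-90,0,0],"roll":0},{"jaw":30,"xyz":[-90,0,0],"roll":0},{"jaw":30,"xyz":[-90,0,0],"roll":0}]'
python3 -c "
from avg import *
avg(16)"
python3 -m jog '[{"jaw":30,"xyz":[50,0,0],"roll":0},{"jaw":30,"xyz":[90,0,0],"roll":0},{"jaw":30,"xyz":[90,0,0],"roll":0},{"jaw":30,"xyz":[90,0,0],"roll":0},{"jaw":30,"xyz":[90,0,0],"roll":0}]'
python3 -c "
from avg import *
avg(16)"
```

```text
time: 31.7
tool_pos: [0.4024, 0.2735, 0.1724]
tcp_rot: [-0.0, 1.0, -0.002, 0.001]
contact_force: [-0.2, -0.5, -5.1]
grip_width: 0.0458
32.45 F [ 0.112  0.04  -5.585] sd [0.4  0.48 0.55] T [ 0.0248 -0.0408 -0.0079] lengthwise -0.0407 +- 0.007 lever mm -7.28
time: 33.0
tool_pos: [0.4906, 0.2729, 0.1714]
tcp_rot: [0.0, 1.0, -0.002, -0.0]
contact_force: [-0.6, -0.3, -4.9]
grip_width: 0.046
33.75 F [-0.071  0.213 -5.264] sd [0.57 0.4  0.54] T [ 0.0186  0.0812 -0.0107] lengthwise 0.0813 +- 0.0074 lever mm 15.45
```

The moment swings from −0.041 to +0.08 N m, which is the full 0.097+ shift. The ball is confirmed, so I'll stand this housing in the tray and withdraw.

```bash
python3 -m jog '[{"jaw":30,"xyz":[10,0,30],"roll":0},{"jaw":30,"xyz":[10,0,70],"roll":0},{"jaw":30,"xyz":[10,0,100],"roll":0},{"jaw":30,"xyz":[10,0,115],"roll":0},{"jaw":30,"xyz":[10,0,123],"roll":0},{"jaw":30,"xyz":[10,0,127],"roll":0},{"jaw":30,"xyz":[10,0,130],"roll":0},{"jaw":30,"xyz":[10,0,130],"roll":0},{"jaw":30,"xyz":[10,0,130],"roll":0},{"jaw":75,"xyz":[10,0,130],"roll":0},{"jaw":75,"xyz":[10,0,130],"roll":0},{"jaw":75,"xyz":[10,0,130],"roll":0},{"jaw":75,"xyz":[10,0,130],"roll":0},{"jaw":75,"xyz":[10,0,100],"roll":0},{"jaw":75,"xyz":[10,0,50],"roll":0},{"jaw":75,"xyz":[10,0,0],"roll":0},{"jaw":75,"xyz":[10,0,-50],"roll":0},{"jaw":75,"xyz":[10,0,-100],"roll":0},{"jaw":75,"xyz":[10,0,-100],"roll":0}]'
python3 - <<'E'
from fit import *
st=read_state(); w=save('wrist','w12.png').copy(); s=snapshot('side').copy()
B=[[.502+i*.0525,.2725+j*.023] for i,j in((-1,-1),(1,-1),(1,1),(-1,1))]
for n,im in(('wrist',w),('side',s)):
    for z in(.004,.079): cv2.polylines(im,[proj(n,np.c_[B,[z]*4],st).round().astype(int)],True,(0,255,0),1)
p=np.array([.495,-.2297,-.148])
for y in(.1,0):
    cv2.polylines(s,[(proj('side',rk(p,hp([-.0525,.0525,.0525,-.0525],[-.023,-.023,.023,.023],[.075]*4,y)))).round().astype(int)],True,(255,0,0),1)
cv2.imwrite('pics/f12.png',np.hstack([cv2.resize(w,(400,300)),cv2.resize(s[180:420,120:440],(400,300))])[:,:,::-1])
E
```

```text
time: 35.7
tool_pos: [0.5048, 0.2744, 0.2815]
tcp_rot: [-0.003, 1.0, -0.002, 0.007]
contact_force: [0.7, 0.4, 0.3]
grip_width: 0.075
```

View pics/f12.png

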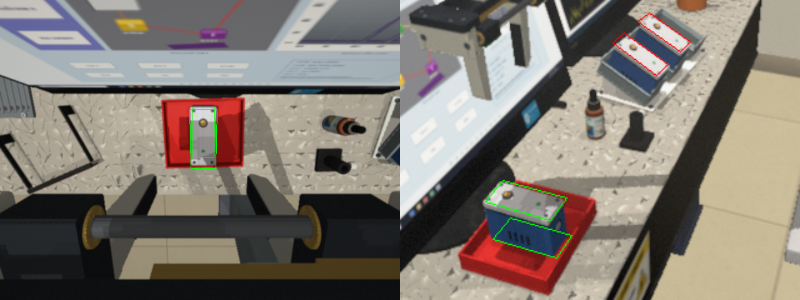

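The housing stands upright in the tray, and its outline agrees to a few mm. Last, a numeric check of the two returned housings and the bystanders against the first pictures.

```bash
python3 - <<'E'
from fit import *
p=np.array([.495,-.2297,-.148])
for n in('side','top'):
    a=cv2.imread(f'pics/{n}0.png'); b=snapshot(n)[:,:,::-1].copy()
    pts={'left':rk(p,hp([0],[0],[.06],.1)),'mid':rk(p,hp([0],[0],[.06],0)),'dropper':[[.516,.012,.04]],'post':[[.44,.003,.03]],'mug':[[.49,-.56,.05]]}
    for k,v in pts.items():
        u,w=proj(n,v)[0].round().astype(int); h=13
        f=lambda i:cv2.resize(i,None,fx=4,fy=4,interpolation=cv2.INTER_CUBIC)
        r=cv2.matchTemplate(f(b[w-h-6:w+h+6,u-h-6:u+h+6]),f(a[w-h:w+h,u-h:u+h]),cv2.TM_CCOEFF_NORMED); m=cv2.minMaxLoc(r); print(n,k,round(m[1],2),(np.array(m[3])-24)/4,'px')
for r in cut_out('side','housing_1')[:3]: print(r['p'],r['at'],r['mask'].sum())
snapshot('wrist')
st=read_state()
snapshot('wrist'); print([(r['p'],ray('wrist',r['at'],.004,st).round(4)) for r in place_of('wrist','housing_1')[:2]])
E
```

```text
side left 1.0 [-0.5  0. ] px
side mid 0.98 [-0.25  0.  ] px
side dropper 1.0 [0. 0.] px
side post 1.0 [0. 0.] px
side mug 0.92 [0. 0.] pxTraceback (most recent call last):
  File "<stdin>", line 4, in <module>
ValueError: 200 camera calls are used up
```

```bash
python3 -c "
from station import *
s=read_state();print(s['time'],s['contact_force']);print(hand_in())"
```

```text
35.85 [-0.30116195 -0.06116758 -1.73317655]
the job is handed in; nothing more can be done
None
```

The housing with the ball came from the rack's -y pocket, on the robot's right. It now stands upright in the red tray. I shook the other two, found them empty and put them back in their pockets. The job was handed in at about 36 s of the 72 s limit.

**How the ball was found:** the -y housing weighed about 0.53 kg, more than an empty housing can (0.48 kg). Held level and shaken lengthwise, its moment swung between −0.04 and +0.08 N m. That is the full end-to-end travel of the ball (0.097 N m expected, within the noise).

**Last checks:**
- **Returned housings:** in the side camera, both had shifted at most 0.5 pixel from the first picture (about 1–2 mm).
- **Dropper, post holder and mug:** none showed any shift in the side camera.
- **Tray housing:** it looked upright in the last picture, a few mm towards -x from the tray's middle, well inside the 30 mm limit. I judged this by eye.

**Checks that failed or disagreed:**
- The camera-call budget (200) ran out during the last check, so the same comparison from the top camera and a numeric position for the tray housing were not done.
- The +y housing's two static moment readings disagreed (0.009 and 0.042 N m). Their average and its weight of about 0.34 kg, slightly below the 0.35 kg minimum with a ball, both fit an empty housing.

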